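# Empty off, matching full one on the scale

### The job

An empty paint container has been left on the small spring scale. First stand it upright on the wooden riser with the other empties; then take the full container of that same shape from the leaning rack and set it gently on the scale pan, upright and centred. Leave all the other containers, the dish and the tub where they are, and do not push the pan down hard.

Things in the scene. Friction and masses are not known exactly. Their poses are not given: they have to be found in the camera images.
- empty_bottle: Empty white plastic round bottle, 160 tall: round body 56 diameter up to height 105, conical shoulder to height 122, then a grey cap 34 diameter from 122 to 160; about 70 g. It stands upright at the start, either on the scale pan or on the riser. Origin: centre of its underside, z up its axis.
- full_bottle: Full white plastic round bottle, 160 tall: round body 56 diameter up to height 105, conical shoulder to height 122, then a grey cap 34 diameter from 122 to 160 (same shape as its empty); about 500 g. It leans in one of the rack's bays at the start. Origin: centre of its underside, z up its axis.
- empty_jar: Empty white plastic squat round jar, 95 tall: body 56 diameter up to 73, then a grey lid 52 diameter from 73 to 95; about 50 g. It stands upright at the start, either on the scale pan or on the riser. Origin: centre of its underside, z up its axis.
- full_jar: Full white plastic squat round jar, 95 tall: body 56 diameter up to 73, then a grey lid 52 diameter from 73 to 95 (same shape as its empty); about 280 g. It leans in one of the rack's bays at the start. Origin: centre of its underside, z up its axis.
- empty_canister: Empty white plastic square canister, 135 tall: body 56 x 56 (faces square to its x and y) up to 110, then a round grey lid 44 diameter from 110 to 135; about 70 g. It stands upright at the start, either on the scale pan or on the riser. Origin: centre of its underside, z up its axis.
- full_canister: Full white plastic square canister, 135 tall: body 56 x 56 (faces square to its x and y) up to 110, then a round grey lid 44 diameter from 110 to 135 (same shape as its empty); about 450 g. It leans in one of the rack's bays at the start. Origin: centre of its underside, z up its axis.
- rack: Plywood rack, 290 wide along y. Three bays (local y = -105, 0, 105) hold the full ones leaning 30 degrees, tops towards its -x (robot side). Bay floors are square to the lean, middles 45 above the table; a sloping board on the robot side backs them up to 70 along their axis; fins 25 high, 5 thick stand 3 clear on both sides. Origin: on the table under the middle bay's floor centre.
- lean_axis (a point): Point at the centre of the middle bay's floor; its z axis points up along the leaning containers, y along the rack.
- pan_top (a point): Centre of the top face of the scale's round flat steel pan, 136 diameter, 6 thick, 75 above the table when unloaded; z up. The scale's grey housing is 150 x 160 and 36 high.
- pan (a joint): How far the sprung pan is pressed down, in m: 0 unloaded, about 0.0022 for each newton on it, lower stop at 0.032.
- riser: Long wooden riser on the table, 330 along its x, 110 along its y, flat top 75 high. Origin: centre of its underside. Empties stand on it at local x = 0 and x = +105, y = 0.
- free_place (a point): Centre of the free place on the riser's top, at its local x = -105 (the end nearer the robot), 75 above the table.
- dish: Shallow aluminium paint dish, 130 diameter, 22 high, on the table in front of the rack; a bystander. Origin: centre of its underside.
- tub: Clear plastic water tub, empty, 70 diameter, 90 high, beyond the rack; a bystander. Origin: centre of its underside.

How it is judged:
By the outcome, as a careful person would: the job done as asked, in the order asked, and still so for the second after the job is handed in, with the robot touching nothing.
It also fails if it takes over 64 s, if anything falls off the work surface, if the arm or the gripper's body presses on something with over 40 N, if the wrist force passes 120 N, or if a joint passes its speed limit or range.

### The arm

A 6-joint arm with a two-finger parallel gripper is mounted at the origin on the work surface. World frame = base frame: x ahead of the robot, y to its left, z up, the work surface at z = 0. Lengths are in m, angles in rad, forces in N, time in s.
With the tool pointing down it reaches from about 0.35 to 0.85 m from the base axis. Payload 8.1 kg.
Tool frame: the origin (TCP) lies at the very end of the fingers, on their centre line; the grasp point (between the pads) lies 19 mm behind it (robot.pinch_z is the distance from the TCP to the grasp point, in m); y points along the fingers, x is the direction in which the jaws open and shut, and the axes are right-handed (so a half turn about y gives the same grasp; the last joint's range is limited). The gripper opens to 93 mm and grips with 3 to 60 N. Pads are 15 mm wide; open, the fingers measure 128 mm over their backs; the gripper's body (75 mm by 188 mm) begins 65 mm behind the grasp point.
Start: joints at [1.234, 0.13, 1.488, -0, 1.523, -0.085], TCP at [0.149, 0.581, 0.219] pointing down, gripper open.
Joint ranges: [-2.96, 2.96], [-0.89, 2.26], [0.02, 2.5], [-1.34, 4.48], [0, 2.73], [-2.66, 2.66]. Speed limits (rad/s): [2.39, 2.39, 2.79, 3.14, 3.14, 3.14].

### API

Orientations are given as a rotation vector (axis times angle).
In Python, from plant import robot gives the robot as it stands.
- The arm moves only by the shell command python3 -m inch 'ROWS' [FORCE]. ROWS is JSON, a list of rows, each a list of 5 numbers: the closure, from -1 (fully open) to 1 (shut), then the shift along the world's x, y, z in m, then the turn about the world's z in rad. A call has 1 to 8 rows; each row is the pose to reach, as a shift and turn from the pose measured when the call began; what a row does not reach only later rows make up. A row lasts 1/8 s, in which the tool goes at most 62.5 mm and 10.7 degrees, less where a joint would pass 70% of its speed; a pose out of reach is approached as far as the arm can. A call with a gripper value outside its range is refused whole. The fingers move at their own pace and stop on an object; FORCE is the grip in N (left out, the last holds). Time passes only in rows, so rows that repeat a pose let the fingers close. It gives the time, the measured TCP pose, the force and the opening at its end, in the units of the state.
- robot.read_state(): the state, without advancing time (a new reading comes with each control period).
- robot.read_camera(name): name is "side" or "top" or "wrist"; returns a dict with "color" (480x640x3 uint8, red, green, blue), "mtx" (3x3 intrinsics, pixels), "dist_coeffs" ([k1, k2, p1, p2, k3] as OpenCV has them; the pictures are not rectified), "R" (3x3) and "t" (3): a world point X has camera coordinates R X + t; the wrist camera has in their place "hand_eye" (4x4, takes a point from camera to tool coordinates, whose origin is the TCP and whose axes are the tool frame's). Camera axes: x right, y down, z forward; pixel columns grow to the right and rows downward; lengths in m; the calibration is good to about 2 mm. A picture is of the moment at which its call begins: read the wrist's pose just before it. There is no depth.
- robot.close_job(): hands the job in, once; it reports no verdict.
The state is a dict: "t": time; "q": joint angles; "dq": joint speeds; "joint_torque": joint torques, N m; "tool_pos": TCP position; "orientation": TCP orientation; "force": force on the tool from outside, world axes, zero at the start; "wrist_torque": the same for the moment, N m; "opening": finger opening in m.
Only numpy, scipy, OpenCV 4.12 (cv2) and the standard library are available. Lean on these libraries where they do the work, as an engineer would, in place of code of your own. Each camera call takes 0.05 s, during which the arm holds its last target. There are 200 camera calls.

## Working session

There is one attempt and no reset: what is moved stays moved. The work goes in short steps, Python scripts to look and compute and a shell command to move; the robot and the scene stay as the last step left them, time stands still between calls to the robot, and variables do not carry over. Pictures are saved under pics/ and viewed, about 8 in all and at most 12, crops included, and the job is handed in when it is done.

```bash
ls; mkdir -p pics; cat > h.py <<'E'
import numpy as np, cv2
from plant import robot
def snap(n,f):
    s=robot.read_state(); c=robot.read_camera(n); cv2.imwrite('pics/'+f,c['color'][:,:,::-1])
    np.savez('pics/'+f+'.npz',pos=s['tool_pos'],ori=s['orientation'],**{k:v for k,v in c.items() if k!='color'})
    return c,s
def cam(f):
    d=np.load('pics/'+f+'.npz')
    if 'R' in d: return d['mtx'],d['dist_coeffs'],d['R'],d['t'].ravel()
    T=np.eye(4);T[:3,:3]=cv2.Rodrigues(d['ori'])[0];T[:3,3]=d['pos']
    M=np.linalg.inv(T@d['hand_eye']); return d['mtx'],d['dist_coeffs'],M[:3,:3],M[:3,3]
def px2z(f,uv,z):
    K,D,R,t=cam(f); o=-R.T@t
    p=cv2.undistortPoints(np.array(uv,float).reshape(-1,1,2),K,D).reshape(-1,2)
    d=np.c_[p,np.ones(len(p))]@R
    return o+d*((z-o[2])/d[:,2])[:,None]
def proj(f,X):
    K,D,R,t=cam(f); return cv2.projectPoints(np.array(X,float).reshape(-1,1,3),cv2.Rodrigues(R)[0],t,K,D)[0].reshape(-1,2)
E
python3 - <<'E'
from h import *
for n in ('top','side'):
    snap(n,n+'0.png'); K,D,R,t=cam(n+'0.png'); print(n,(-R.T@t).round(3),R[2].round(2))
print(robot.read_state())
E
```

```text
pics
top [0.487 0.02  1.221] [ 0.1  -0.02 -0.99]
side [0.375 0.837 0.765] [ 0.2  -0.75 -0.63]
{'t': 0.1, 'q': array([ 1.23354477e+00,  1.31130859e-01,  1.48915678e+00, -4.36368851e-05,
        1.52301199e+00, -8.54107688e-02]), 'dq': array([-0.00109903, -0.00225075, -0.00242658, -0.0006964 ,  0.00077185,
       -0.00016952]), 'joint_torque': array([ 5.25928135e-04, -5.61341071e+01, -4.93096948e+01,  7.69039197e-02,
        2.92357762e-02, -1.00959860e-04]), 'tool_pos': array([0.14934067, 0.58058196, 0.21767281]), 'orientation': array([-1.31885417, -1.02066985,  1.02302086]), 'force': array([-0.16631791,  0.50954376,  0.22263275]), 'wrist_torque': array([ 0.02369587, -0.03893797,  0.00894864]), 'opening': 0.093126294845237}
```

View pics/top0.png

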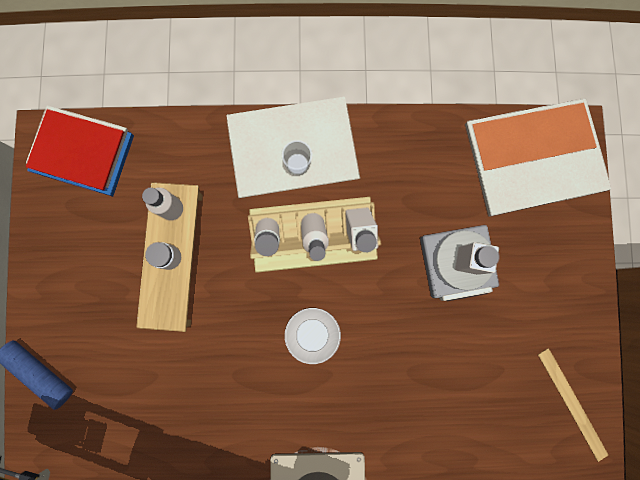

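View pics/side0.png

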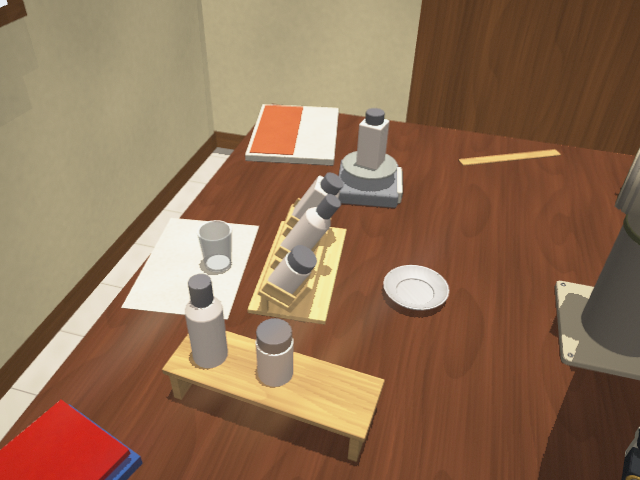

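The top view (left is +y, up is +x) shows the canister as the empty on the scale, with its lid near (487,257). The full canister is in the rack's right bay, lid near (366,240). The near end of the riser, around (162,305), is free. The side view agrees.

```bash
python3 - <<'E'
from h import *
f='top0.png'
print('empty lid',px2z(f,[[487,257]],.208))
print('riser',px2z(f,[[152,183],[198,185],[186,331],[137,328]],.075).round(3))
print('full lid',px2z(f,[[366,240]],.045+.135*.866))
print('pan',px2z(f,[[465,260]],.074))
d=np.load('pics/top0.png.npz');
s=robot.read_state();print(cv2.Rodrigues(s['orientation'])[0].round(2),robot.pinch_z)
c=robot.read_camera('wrist');print(c['hand_eye'].round(3),c['mtx'])
im=cv2.imread('pics/top0.png');a=cv2.resize(im[190:280,240:390],None,fx=5,fy=5,interpolation=2)
b=cv2.resize(im[215:310,410:510],None,fx=4,fy=4,interpolation=2)
cv2.imwrite('pics/crop_rack.png',a)
E
```

```text
empty lid [[ 0.54908586 -0.34501075  0.208     ]]
riser [[0.736 0.369 0.075]
 [0.73  0.263 0.075]
 [0.402 0.287 0.075]
 [0.409 0.397 0.075]]
full lid [[ 0.59101278 -0.10630761  0.16191   ]]
pan [[ 0.55127635 -0.34182083  0.074     ]]
[[ 0.25 -0.   -0.97]
 [ 0.97 -0.    0.25]
 [-0.   -1.    0.  ]] 0.0188
[[ 1.    -0.001  0.     0.   ]
 [-0.001 -0.277  0.961 -0.166]
 [-0.001 -0.961 -0.277  0.076]
 [ 0.     0.     0.     1.   ]] [[349.7824349    0.         326.72960653]
 [  0.         349.7824349  236.99019906]
 [  0.           0.           1.        ]]
```

View pics/crop_rack.png

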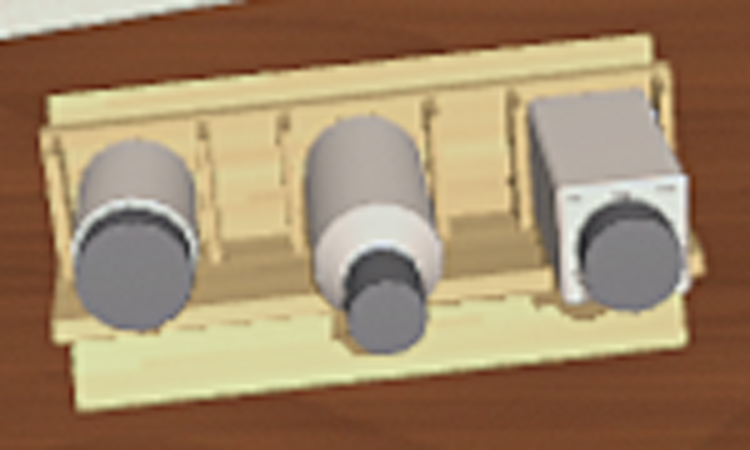

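Crop of the top view: the right bay holds the square canister, with lid centre near (630,255) in the crop. The rack's front edge runs (78,410)→(688,345). I'll now go over the scale for a closer look.

```bash
python3 - <<'E'
from h import *
p=px2z('top0.png',[[240+78/5,190+410/5],[240+688/5,190+345/5]],.01);print(p.round(3)); d=p[0]-p[1];print(np.degrees(np.arctan2(d[1],d[0])))
E
python3 -m inch '[[-1,0.02,-0.02,0.05,0],[-1,0.06,-0.05,0.1,0],[-1,0.1,-0.08,0.14,0],[-1,0.15,-0.11,0.14,0],[-1,0.2,-0.15,0.14,0],[-1,0.24,-0.2,0.14,0],[-1,0.27,-0.25,0.14,0],[-1,0.3,-0.3,0.14,0]]' 20
python3 -m inch '[[-1,0.03,-0.05,0,0],[-1,0.05,-0.1,0,0],[-1,0.07,-0.16,0,0],[-1,0.08,-0.22,0,0],[-1,0.09,-0.28,0,0],[-1,0.095,-0.34,0,0],[-1,0.1,-0.4,0,0],[-1,0.1,-0.46,0,0]]'
```

```text
[[ 0.533  0.139  0.01 ]
 [ 0.56  -0.151  0.01 ]]
95.33840660637999
t: 1.15
tool_pos: [0.4501, 0.2788, 0.3574]
orientation: [-1.319, -1.02, 1.023]
force: [0.7, 0.9, -0.9]
opening: 0.0931
t: 2.15
tool_pos: [0.5499, -0.1832, 0.357]
orientation: [-1.318, -1.02, 1.023]
force: [1.1, 0.2, -0.9]
opening: 0.0932
```

```bash
python3 -m inch '[[-1,0,-0.06,0,0],[-1,0,-0.12,0,0],[-1,0,-0.16,0,0],[-1,0,-0.16,0,0]]'
python3 - <<'E'
from h import *
snap('wrist','w1.png')
E
```

```text
t: 2.65
tool_pos: [0.5488, -0.346, 0.3552]
orientation: [-1.317, -1.016, 1.021]
force: [-0.1, 1.5, 0.6]
opening: 0.0929
```

View pics/w1.png

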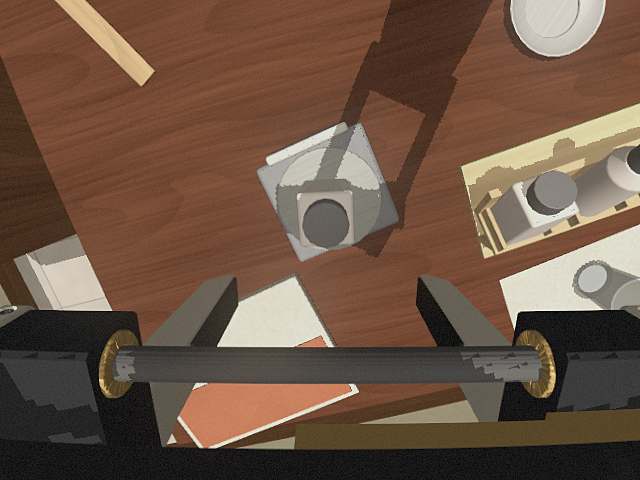

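Wrist view: the empty canister's lid is at (326,223) and its body top spans about (298,193)–(354,193), so its faces are nearly square to the jaws. The full canister's lid is at (551,192).

```bash
python3 - <<'E'
from h import *
f='w1.png'
print('lid',px2z(f,[[326,223]],.208))
p=px2z(f,[[297,194],[354,193],[297,247],[354,247]],.1835);print(p.round(4),np.linalg.norm(p[1]-p[0]))
d=p[0]-p[1];print(np.degrees(np.arctan2(d[1],d[0])))
print('pan l,r,top',px2z(f,[[277,205],[382,192],[330,146]],.0735).round(3))
print('full lid',px2z(f,[[551,192]],.162))
s=robot.read_state();print(s['tool_pos'],cv2.Rodrigues(s['orientation'])[0].round(3))
print('tcp',proj(f,[s['tool_pos']]))
# sub-pixel edges
im=cv2.imread('pics/w1.png');cv2.imwrite('pics/w1c.png',cv2.resize(im[110:270,250:400],None,fx=3.5,fy=3.5,interpolation=2))
E
```

```text
lid [[ 0.54869561 -0.34669969  0.208     ]]
[[ 0.5192 -0.3681  0.1835]
 [ 0.5323 -0.3143  0.1835]
 [ 0.5711 -0.3831  0.1835]
 [ 0.5858 -0.3272  0.1835]] 0.05537615557203567
-103.70345426224115
pan l,r,top [[ 0.541 -0.411  0.074]
 [ 0.559 -0.275  0.074]
 [ 0.486 -0.325  0.074]]
full lid [[ 0.58678916 -0.11216012  0.162     ]]
[ 0.54932906 -0.34424464  0.35576472] [[ 0.251 -0.003 -0.968]
 [ 0.968  0.     0.251]
 [-0.001 -1.     0.003]]
tcp [[330.17807834 290.42527017]]
```

View pics/w1c.png

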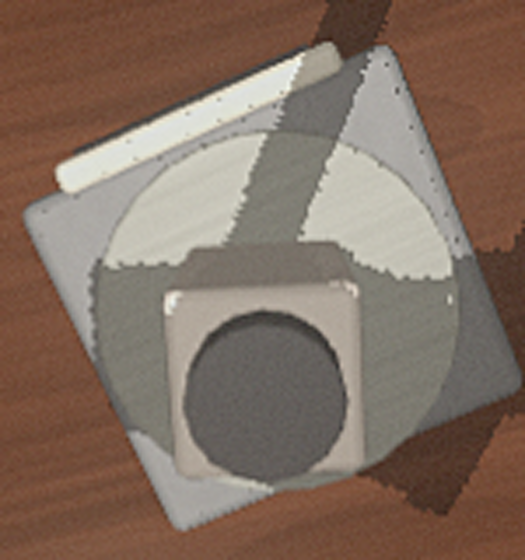

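```bash
python3 - <<'E'
from h import *
print('pan centre',px2z('w1.png',[[329.4,198.6]],.0735))
E
python3 -m inch '[[-1,0,-0.002,-0.06,0.014],[-1,0,-0.002,-0.12,0.014],[-1,0,-0.002,-0.16,0.014],[-1,0,-0.002,-0.19,0.014],[-1,0,-0.002,-0.211,0.014],[-1,0,-0.002,-0.211,0.014]]'
python3 -m inch '[[1,0,0,0,0],[1,0,0,0,0],[1,0,0,0,0],[1,0,0,0,0],[1,0,0,0,0],[1,0,0,0,0]]' 8
```

```text
pan centre [[ 0.54983606 -0.34281679  0.0735    ]]
t: 3.45
tool_pos: [0.5487, -0.3447, 0.1431]
orientation: [-1.308, -1.028, 1.033]
force: [0.1, 1.1, 0.5]
opening: 0.093
t: 4.2
tool_pos: [0.5488, -0.3449, 0.1433]
orientation: [-1.308, -1.028, 1.033]
force: [0.2, -0.7, 0.7]
opening: 0.057
```

```bash
python3 -m inch '[[1,0,0,0.03,0],[1,0,0,0.09,0],[1,0,0,0.15,0],[1,0,0.04,0.19,0],[1,-0.01,0.1,0.2,0],[1,-0.02,0.16,0.2,0],[1,-0.02,0.22,0.2,0],[1,-0.03,0.28,0.2,0]]'
python3 -m inch '[[1,-0.01,0.06,0,0.05],[1,-0.02,0.12,0,0.1],[1,-0.03,0.18,0,0.16],[1,-0.04,0.24,0,0.16],[1,-0.05,0.3,0,0.16],[1,-0.055,0.36,0,0.16],[1,-0.055,0.4,0,0.16],[1,-0.055,0.4,0,0.16]]'
python3 - <<'E'
from h import *
snap('wrist','w2.png')
s=robot.read_state();print(s['tool_pos'],s['opening'])
E
```

```text
t: 5.2
tool_pos: [0.5183, -0.063, 0.343]
orientation: [-1.308, -1.028, 1.033]
force: [0.9, 0.2, -0.3]
opening: 0.057
t: 6.2
tool_pos: [0.4622, 0.3396, 0.342]
orientation: [-1.238, -1.149, 1.156]
force: [-0.1, -0.4, -0.6]
opening: 0.0563
[0.46267971 0.33801403 0.34223224] 0.056427796382322
```

View pics/w2.png

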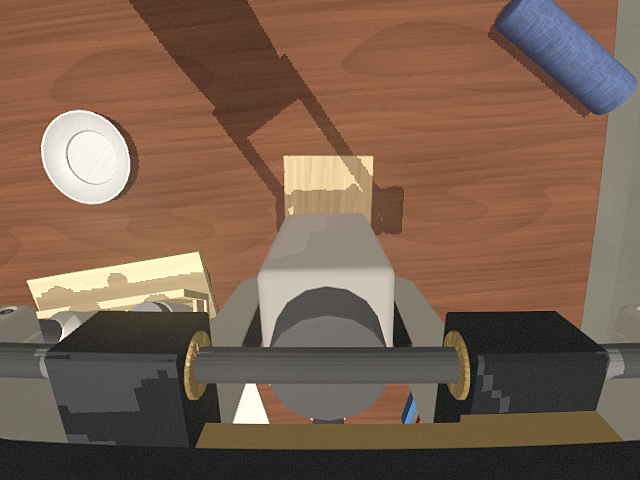

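The canister is held square, with the riser's near edge visible from (284,156) to (373,155).

```bash
python3 - <<'E'
from h import *
p=px2z('w2.png',[[284,156],[373,155]],.075);m=p.mean(0);d=p[1]-p[0];print(p.round(4),np.linalg.norm(d),np.degrees(np.arctan2(d[1],d[0])))
n=np.array([d[1],-d[0]])/np.hypot(*d[:2]);print('free',m[:2]+.06*n, 'move',m[:2]+.06*n-robot.read_state()['tool_pos'][:2])
E
```

```text
[[0.403  0.2923 0.075 ]
 [0.41   0.4    0.075 ]] 0.10788548209652608 86.24822082873796
free [0.46637947 0.3422266 ] move [0.00369976 0.00421257]
```

```bash
python3 -m inch '[[1,0.004,0.004,-0.05,0],[1,0.004,0.004,-0.1,0],[1,0.004,0.004,-0.145,0],[1,0.004,0.004,-0.175,0],[1,0.004,0.004,-0.188,0],[1,0.004,0.004,-0.193,0],[1,0.004,0.004,-0.196,0],[1,0.004,0.004,-0.196,0]]'
```

```text
t: 7.25
tool_pos: [0.4673, 0.3423, 0.1474]
orientation: [-1.24, -1.149, 1.154]
force: [-0.1, 0.2, -0.7]
opening: 0.0562
```

```bash
python3 -m inch '[[1,0,0,-0.001,0],[1,0,0,-0.002,0],[1,0,0,-0.003,0],[1,0,0,-0.003,0]]'
```

```text
t: 7.75
tool_pos: [0.4678, 0.3423, 0.1461]
orientation: [-1.241, -1.15, 1.153]
force: [-2.4, -3.5, 8.7]
opening: 0.0562
```

```bash
python3 -m inch '[[1,0,0,0.001,0],[0.3,0,0,0.001,0],[-1,0,0,0.001,0],[-1,0,0,0.001,0],[-1,0,0,0.001,0],[-1,0,0,0.001,0]]'
python3 -m inch '[[-1,0,0,0.03,0],[-1,0,0,0.08,0],[-1,0,0,0.14,0],[-1,0,0,0.2,0],[-1,0,-0.05,0.2,0.05],[-1,0,-0.11,0.2,0.1],[-1,0,-0.17,0.2,0.15],[-1,0,-0.22,0.2,0.15]]'
python3 -m inch '[[-1,0.02,-0.06,0,0],[-1,0.04,-0.12,0,0],[-1,0.06,-0.18,0,0],[-1,0.07,-0.22,0,0],[-1,0.07,-0.22,0,0]]'
python3 - <<'E'
from h import *
c,s=snap('wrist','w3.png');print(s['tool_pos'],cv2.Rodrigues(s['orientation'])[0].round(3))
t,_=snap('top','top1.png')
b=cv2.resize(t['color'][170:340,120:215,::-1],None,fx=2.4,fy=2.4)
cv2.imwrite('pics/w3b.png',np.hstack([cv2.resize(c['color'][:408,:,::-1],(562,358)), cv2.resize(b,(228,358))]))
E
```

```text
t: 8.5
tool_pos: [0.4678, 0.3423, 0.147]
orientation: [-1.241, -1.15, 1.153]
force: [0.2, -0.0, -0.5]
opening: 0.0907
t: 9.5
tool_pos: [0.4675, 0.1204, 0.3472]
orientation: [-1.171, -1.261, 1.264]
force: [0.9, 0.0, 0.2]
opening: 0.0931
t: 10.12
tool_pos: [0.5376, -0.1026, 0.3464]
orientation: [-1.172, -1.257, 1.262]
force: [0.0, 0.9, 0.1]
opening: 0.0928
[ 0.53755687 -0.10258051  0.34640947] [[-0.069 -0.005 -0.998]
 [ 0.998  0.    -0.069]
 [ 0.001 -1.     0.004]]
```

View pics/w3b.png

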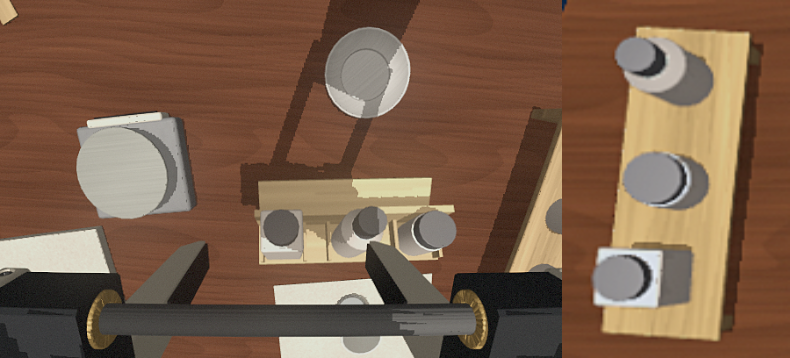

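Left part of the picture: the pan is now empty, centred near (123,172), and the full canister's lid is near (282,228). Right part: the empty canister stands upright on the near place of the riser. Next is a magnified view to measure the grasp and the pan.

```bash
python3 - <<'E'
from h import *
im=cv2.imread('pics/w3.png')
a=cv2.resize(im[195:310,280:420],None,fx=4,fy=4,interpolation=2)
b=cv2.resize(im[120:260,80:220],None,fx=2.5,fy=2.5,interpolation=2)
cv2.imwrite('pics/w3c.png',a)
# pan: fit circle by Hough + ellipse
g=cv2.cvtColor(im,cv2.COLOR_BGR2GRAY)
print(cv2.HoughCircles(g[115:265,70:225],cv2.HOUGH_GRADIENT,1,100,param1=100,param2=15,minRadius=42,maxRadius=62))
E
```

```text
[[[75.5 75.5 58.1]]]
```

View pics/w3c.png

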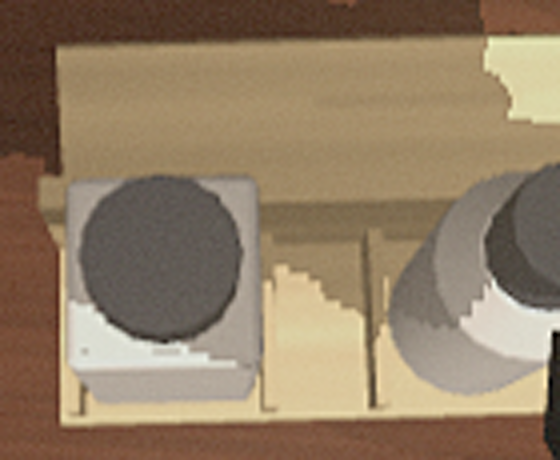

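Crop: the lid centre is at (162,258), which is (320.5,259.5) in the full frame. The canister's top square spans (68,180)–(262,366), and the rack's front edge runs (58,45)→(485,38).

```bash
python3 - <<'E'
from h import *
f='w3.png'
C=lambda u,v:[280+u/4,195+v/4]
L=px2z(f,[C(162,258)],.1619)[0];print('lid',L)
p=px2z(f,[C(58,45),C(485,38)],.01);d=p[1]-p[0];A=np.arctan2(d[1],d[0]);print('edge yaw',np.degrees(A))
q=px2z(f,[C(68,180),C(262,180)],.126);r=px2z(f,[C(260,366),C(68,367)],.154);print(q.round(4),r.round(4))
for e in (q[1]-q[0],r[0]-r[1]): print(np.degrees(np.arctan2(e[1],e[0])),np.linalg.norm(e))
x=np.array([np.sin(A),-np.cos(A)])   # rack +x
print('body top mid',(q.mean(0)+r.mean(0))/2)
axis=np.r_[-x*.5,.866]
for h in (.098,.102,.105): print(h,L+axis*(h-.135),(L+axis*(h-.135)-robot.read_state()['tool_pos']))
print('pan',px2z(f,[[145.5,190.5],[123*1.139,172*1.139]],.075))
print('pan proj check',proj(f,[[.55,-.343,.075]]))
E
```

```text
lid [ 0.58666597 -0.1057866   0.1619    ]
edge yaw 94.87571088061402
[[ 0.5775 -0.1341  0.126 ]
 [ 0.5737 -0.0783  0.126 ]] [[ 0.6194 -0.0765  0.154 ]
 [ 0.6233 -0.1298  0.154 ]]
93.88758448112421 0.055894514821319734
94.21500502979396 0.05338982713353419
body top mid [ 0.59846794 -0.10468524  0.14      ]
0.098 [ 0.60509902 -0.10421421  0.129858  ] [ 0.06767321 -0.00459842 -0.21715272]
0.102 [ 0.60310626 -0.10438419  0.133322  ] [ 0.06568044 -0.00476841 -0.21368872]
0.105 [ 0.60161169 -0.10451169  0.13592   ] [ 0.06418587 -0.0048959  -0.21109072]
pan [[ 0.54037942 -0.33289805  0.075     ]
 [ 0.54778052 -0.34043126  0.075     ]]
pan proj check [[138.2514522  197.50504335]]
```

```bash
python3 -m inch '[[-1,0.05,-0.002,-0.03,0.01],[-1,0.066,-0.002,-0.08,0.01],[-1,0.066,-0.002,-0.13,0.01],[-1,0.066,-0.002,-0.17,0.01],[-1,0.066,-0.002,-0.2,0.01],[-1,0.066,-0.002,-0.215,0.01],[-1,0.066,-0.002,-0.225,0.01],[-1,0.066,-0.002,-0.225,0.01]]'
python3 -m inch '[[-1,0,0,-0.004,0],[-1,0,0,-0.006,0],[-1,0,0,-0.006,0]]'
```

```text
t: 11.22
tool_pos: [0.6036, -0.1012, 0.1224]
orientation: [-1.165, -1.268, 1.271]
force: [-0.8, -0.3, 0.7]
opening: 0.0929
t: 11.6
tool_pos: [0.6037, -0.1014, 0.1166]
orientation: [-1.166, -1.268, 1.27]
force: [-0.1, 0.5, 0.7]
opening: 0.0929
```

```bash
python3 -m inch '[[-1,-0.001,-0.003,-0.002,0],[-1,-0.001,-0.003,-0.002,0]]'
python3 -m inch '[[1,0,0,0,0],[1,0,0,0,0],[1,0,0,0,0],[1,0,0,0,0],[1,0,0,0,0],[1,0,0,0,0]]' 12
```

```text
t: 11.85
tool_pos: [0.6025, -0.1047, 0.1145]
orientation: [-1.166, -1.268, 1.27]
force: [0.2, -0.5, 0.1]
opening: 0.0932
t: 12.6
tool_pos: [0.6026, -0.1047, 0.1145]
orientation: [-1.166, -1.268, 1.27]
force: [1.0, -0.6, -1.1]
opening: 0.056
```

Gripped without side load. Lifting slowly.

```bash
python3 -m inch '[[1,0,0,0.006,0],[1,0,0,0.015,0],[1,0,0,0.03,0],[1,0,0,0.03,0]]'
python3 -m inch '[[1,0,0,0.02,0],[1,0,0,0.045,0],[1,0,0,0.07,0],[1,0,0,0.1,0],[1,0,0,0.13,0],[1,0,0,0.16,0],[1,0,0,0.19,0],[1,0,0,0.19,0]]'
python3 - <<'E'
from h import *
c,s=snap('wrist','w4.png');t,_=snap('side','side4.png');print(s['tool_pos'],s['force'],s['opening'])
cv2.imwrite('pics/w4b.png',np.hstack([cv2.resize(c['color'][150:480,130:520,::-1],None,fx=1.0,fy=1.0), t['color'][40:370,200:600,::-1]]))
E
```

```text
t: 13.1
tool_pos: [0.604, -0.105, 0.147]
orientation: [-1.169, -1.27, 1.269]
force: [-0.7, 0.1, -2.4]
opening: 0.0562
t: 14.1
tool_pos: [0.6053, -0.1054, 0.3415]
orientation: [-1.176, -1.274, 1.268]
force: [0.5, -0.4, -4.1]
opening: 0.0562
[ 0.60526086 -0.10535725  0.34148126] [ 0.45493221 -0.40898867 -4.0968025 ] 0.05618743717159841
```

View pics/w4b.png

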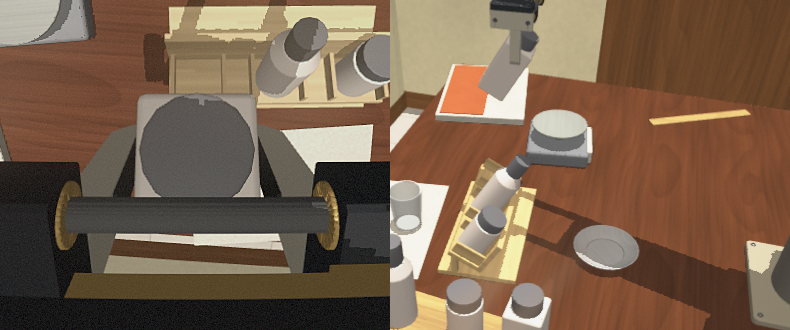

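The canister is held but still leans about 30° in the grip, as the side view shows; the neighbours are undisturbed. I'll take it low over clear table and ease the grip so that gravity swings it upright about the pads.

```bash
python3 -m inch '[[1,-0.04,-0.02,0,0],[1,-0.09,-0.04,0,0],[1,-0.14,-0.07,0,0],[1,-0.155,-0.075,-0.04,0],[1,-0.155,-0.075,-0.09,0],[1,-0.155,-0.075,-0.14,0],[1,-0.155,-0.075,-0.18,0],[1,-0.155,-0.075,-0.2,0]]'
python3 -m inch '[[1,0,0,-0.02,0],[1,0,0,-0.03,0],[1,0,0,-0.03,0]]'
S='from plant import robot;s=robot.read_state();print(s["wrist_torque"].round(3),s["force"].round(2))'
python3 -c "$S"
python3 -m inch '[[1,0,0,0,0],[1,0,0,0,0],[1,0,0,0,0],[1,0,0,0,0]]' 8; python3 -c "$S"
python3 -m inch '[[1,0,0,0,0],[1,0,0,0,0],[1,0,0,0,0],[1,0,0,0,0]]' 6; python3 -c "$S"
```

```text
t: 15.2
tool_pos: [0.4459, -0.1785, 0.1318]
orientation: [-1.163, -1.267, 1.269]
force: [0.1, -0.3, -2.3]
opening: 0.0558
t: 15.58
tool_pos: [0.4449, -0.1779, 0.1005]
orientation: [-1.16, -1.266, 1.27]
force: [-0.3, -0.6, -3.3]
opening: 0.0559
[-0.006  0.099 -0.006] [-0.32 -0.62 -3.3 ]
t: 16.08
tool_pos: [0.4451, -0.178, 0.1009]
orientation: [-1.16, -1.266, 1.27]
force: [0.9, -0.7, -3.3]
opening: 0.0558
[ 0.05   0.057 -0.041] [ 0.87 -0.72 -3.25]
t: 16.58
tool_pos: [0.4451, -0.178, 0.1008]
orientation: [-1.16, -1.266, 1.27]
force: [-0.6, -0.5, -3.7]
opening: 0.0559
[0.015 0.072 0.008] [-0.64 -0.46 -3.65]
```

```bash
S='from plant import robot;s=robot.read_state();print(s["wrist_torque"].round(3),s["force"].round(2))'
python3 -m inch '[[1,0,0,0,0],[1,0,0,0,0],[1,0,0,0,0]]' 5|tail -2; python3 -c "$S"
python3 -m inch '[[1,0,0,0,0],[1,0,0,0,0],[1,0,0,0,0]]' 4.2|tail -2; python3 -c "$S"
python3 - <<'E'
from h import *
c,s=snap('wrist','w5.png');t,_=snap('side','side5.png')
a=cv2.imread('pics/w4.png').astype(int)[200:345,230:420]; b=c['color'][200:345,230:420,::-1].astype(int)
g=lambda i,x:i[:,x].mean(1).round().astype(int)[::6]
print(g(a,60),g(b,60),g(a,95),g(b,95),sep='\n')
E
```

```text
force: [-0.5, 0.3, -2.8]
opening: 0.0564
[ 0.062  0.036 -0.037] [-0.5   0.33 -2.83]
force: [0.5, -0.3, -2.9]
opening: 0.056
[-0.005  0.044 -0.028] [ 0.55 -0.33 -2.94]
[ 61  58  57  55  53  54  84  83 146 159  88  88  87  84  80  90  88  88
  89  92  87  90  89  88  80]
[ 73  60  60  63  52  63  63  58 158 176 176 176 184  93 100 103 105 103
 100 104 102 100 101 100 101]
[106 104 125 123 130 136 131 119 115  89  87  86  89  87  81  82  87  87
  86  89  89  92  95  94  90]
[ 56  65  60  61  59  63  61  77 153 175  62 105 108 107 104 104 104 104
 105 103 106 103 103  97  98]
```

```bash
python3 - <<'E'
from h import *
c=cv2.imread('pics/w5.png');t=cv2.imread('pics/side5.png');X=robot.read_state()['tool_pos'];u,v=proj('side5.png',[X])[0].astype(int);print(u,v)
v=max(v,110);cv2.imwrite('pics/w5b.png',np.hstack([c[150:450,160:500],cv2.resize(t[v-90:v+60,u-100:u+110],None,fx=2,fy=2)]))
E
```

```text
402 196
```

View pics/w5b.png

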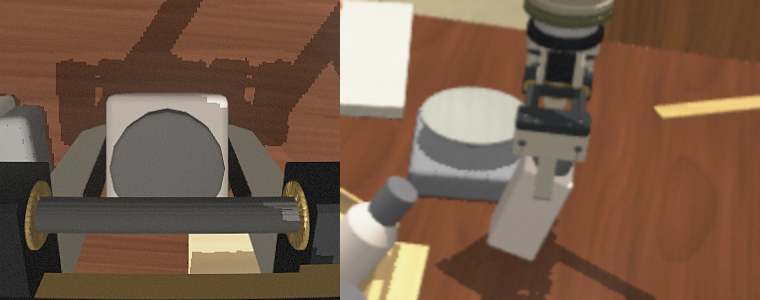

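```bash
python3 - <<'E'
from h import *
from scipy.optimize import fsolve
def fit(f,rows):
    d=np.load('pics/'+f+'.npz');R=cv2.Rodrigues(d['ori'])[0];P=d['pos']+R@[0,-.0188,0];x=-R[:,2]
    def e(v):
        h,th=v;a=-np.sin(th)*x+np.cos(th)*np.array([0,0,1]);n=-np.cos(th)*x-np.sin(th)*np.array([0,0,1])
        return proj(f,[P+(.110-h)*a+.028*n,P+(.135-h)*a+.022*n])[:,1]-rows
    v=fsolve(e,[.1,.3]);print(f,v[0],np.degrees(v[1]),e(v))
fit('w4.png',[244,248]);fit('w5.png',[244.5,259]);
E
```

```text
w4.png 0.10061382864145262 27.703375237284195 [1.15392140e-11 1.69961822e-11]
w5.png 0.0864865780021879 19.68498986718143 [1.70530257e-13 1.13686838e-13]
```

The body's top near edge is at row 244 and the lid's edge at row 259 in the full frame: the canister has swung to about 20° and is still held. Easing further.

```bash
S='from plant import robot;s=robot.read_state();print(s["wrist_torque"].round(3),s["force"].round(2))'
python3 -m inch '[[1,0,0,0,0],[1,0,0,0,0],[1,0,0,0,0],[1,0,0,0,0]]' 3.5|tail -2; python3 -c "$S"
python3 - <<'E'
from h import *
c,s=snap('wrist','w6.png')
a=cv2.imread('pics/w5.png').astype(int);b=c['color'][:,:,::-1].astype(int)
for x in (285,328):print(a[236:276:2,x].mean(1).round().astype(int),b[236:276:2,x].mean(1).round().astype(int),sep='\n')
E
python3 -m inch '[[1,0,0,0,0],[1,0,0,0,0],[1,0,0,0,0],[1,0,0,0,0]]' 3|tail -2; python3 -c "$S"
python3 - <<'E'
from h import *
c,s=snap('wrist','w7.png')
b=c['color'][:,:,::-1].astype(int)
for x in (285,328):print(b[236:276:2,x].mean(1).round().astype(int),sep='\n')
E
```

```text
force: [-0.6, 0.4, -3.5]
opening: 0.0562
[-0.043  0.042 -0.072] [-0.6   0.42 -3.47]
[ 60  64  60  56 104 145 158 168 172 174 175 179 178 179 174 174 177 176
 174 176]
[ 64  63  57  49 104 144 156 165 173 177 175 176 177 177 175 176 178 176
 176 178]
[ 58  65  67  70 108 139 153 167 170 176 177 123  59  86  99 105 101 106
 105 104]
[ 63  67  68  72 108 138 155 165 174 177 180 118  61  82 103 103 107 103
 105 105]
force: [0.1, -0.3, -4.0]
opening: 0.0559
[0.013 0.044 0.01 ] [ 0.1  -0.27 -4.01]
[115 108 113 111 108 114 131 155 160 169 178 177 177 178 176 176 177 177
 177 177]
[112 114 113 116 116 115 129 152 161 169 174 174 175 170  53  67  66  66
  66  66]
```

```bash
python3 -m inch '[[1,-0.02,0,0,0],[1,-0.05,0,0,0],[1,-0.05,0,0,0],[1,-0.05,0,0,0],[1,-0.035,0,0,0],[1,-0.02,0,0,0],[1,-0.005,0,0,0],[1,0,0,0,0]]' 3
python3 - <<'E'
from h import *
from scipy.optimize import fsolve
c,s=snap('wrist','w8.png')
b=c['color'][:,:,::-1].astype(int)
for x in (285,328):print(b[236:286:2,x].mean(1).round().astype(int),sep='\n')
E
```

```text
t: 19.52
tool_pos: [0.4465, -0.178, 0.101]
orientation: [-1.161, -1.267, 1.27]
force: [0.2, 0.5, -4.1]
opening: 0.0558
[119 114 116 111 118 144 163 166 170 175 175 175 176 176 173 175 176 174
 175 176 177 173 172 179 168]
[117 117 115 117 116 140 157 164 169 171 174 177 156  58  68  69  68  69
  68  66  68  69  90 102  99]
```

It now leans about 17°, which is near self-righting. I'll set its lower edge on the bare table and draw the tool +x so it stands up under a light grip.

```bash
python3 -m inch '[[1,0,0,-0.006,0],[1,0,0,-0.01,0],[1,0,0,-0.013,0],[1,0,0,-0.014,0],[1,0,0,-0.014,0]]' 3
python3 -m inch '[[1,0.005,0,-0.001,0],[1,0.01,0,-0.002,0],[1,0.015,0,-0.002,0],[1,0.02,0,-0.003,0],[1,0.025,0,-0.003,0],[1,0.025,0,-0.003,0]]'
python3 - <<'E'
from h import *
c,s=snap('wrist','w9.png')
b=c['color'][:,:,::-1].astype(int);print(s['wrist_torque'])
for x in (285,328):print(b[236:296:2,x].mean(1).round().astype(int),sep='\n')
E
```

```text
t: 20.2
tool_pos: [0.4465, -0.178, 0.0871]
orientation: [-1.161, -1.268, 1.27]
force: [0.7, 2.6, 3.9]
opening: 0.0559
t: 20.95
tool_pos: [0.4717, -0.178, 0.0839]
orientation: [-1.161, -1.268, 1.27]
force: [-1.8, 2.4, 3.3]
opening: 0.0566
[ 0.49879211  0.22532223 -0.05925765]
[131 135 136 138 135 133 134 133 135 132 135 151 164 174 178 175 175 173
 177 177 177 173 177 174 175 176 174 174 181 142]
[140 133 135 131 135 137 135 133 135 135 133 145 151 165 173 175 177 175
 178 174 171  69  83  78  74  76  76  79  72  75]
```

```bash
python3 -m inch '[[0.2,0,0,0,0],[0.2,0,0,0,0],[-1,0,0,0,0],[-1,0,0,0,0],[-1,0,0,0,0]]' 3
python3 - <<'E'
from h import *
c,s=snap('wrist','w10.png');t,_=snap('side','side10.png')
u,v=proj('side10.png',[s['tool_pos']])[0].astype(int)
cv2.imwrite('pics/w10b.png',np.hstack([c['color'][150:450,160:500,::-1],cv2.resize(t['color'][v-90:v+60,u-100:u+110,::-1],None,fx=2,fy=2)]))
E
```

```text
t: 21.62
tool_pos: [0.4716, -0.1782, 0.0839]
orientation: [-1.161, -1.267, 1.27]
force: [0.5, 0.5, -0.1]
opening: 0.0822
```

View pics/w10b.png

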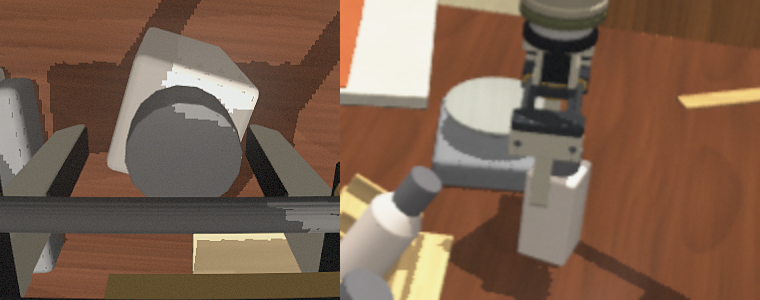

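The canister now appears to stand upright on the table but yawed relative to the jaws. Top corners are near (310,178), (415,240) and (270,315), and the lid centre is near (332,295). I'll check that it is at rest and measure the yaw.

```bash
python3 -m inch '[[-1,0,0,0,0],[-1,0,0,0,0]]' 3 >/dev/null; python3 - <<'E'
from h import *
c,s=snap('wrist','w11.png')
a=cv2.imread('pics/w10.png');b=cv2.imread('pics/w11.png');print('diff',cv2.absdiff(a,b)[160:340,255:430].mean(), cv2.absdiff(a,b)[20:120,255:430].mean())
# lid edge + body corners in w11: bright body mask
g=cv2.cvtColor(b,cv2.COLOR_BGR2HSV);m=((g[...,1]<45)&(g[...,2]>120)).astype(np.uint8);m[:160]=0;m[345:]=0;m[:,:240]=0;m[:,440:]=0
k,l,st,_=cv2.connectedComponentsWithStats(m);i=1+np.argmax(st[1:,4]);print(st[i]);cn=max(cv2.findContours((l==i).astype(np.uint8),0,2)[0],key=cv2.contourArea)
h=cv2.convexHull(cn);print(cv2.approxPolyDP(h,5,True).reshape(-1,2).tolist())
print('old corners',px2z('w11.png',[[310,178],[415,240],[270,315]],.11).round(4).tolist(),'lid',px2z('w11.png',[[332,295]],.135),s['tool_pos'])
E
```

```text
diff 6.32794708994709 3.4225714285714286
[ 267  178  152  145 7749]
[[378, 197], [418, 239], [401, 289], [289, 322], [268, 315], [293, 211], [309, 178]]
old corners [[0.4122, -0.19, 0.11], [0.4344, -0.1443, 0.11], [0.4742, -0.2037, 0.11]] lid [[ 0.45054342 -0.17841872  0.135     ]] [ 0.47164371 -0.17821962  0.0839893 ]
```

```bash
python3 - <<'E'
from h import *
p=px2z('w11.png',[[293,211],[418,239],[268,315]],.11);print(p.round(4).tolist())
e=p[1]-p[0];f=p[2]-p[0];print(np.linalg.norm(e),np.linalg.norm(f),np.degrees(np.arctan2(e[1],e[0])),np.degrees(np.arctan2(f[1],f[0]))+90)
print('centre',(p[1]+p[2])/2)
s=robot.read_state();R=cv2.Rodrigues(s['orientation'])[0];print('jaw',np.degrees(np.arctan2(R[1,0],R[0,0])),s['tool_pos'])
b=cv2.imread('pics/w11.png').astype(float).mean(2)
import scipy.ndimage as n
# lid ellipse extent
print(b[260:345:6,335].round())
print(b[300,230:440:4].round())
E
```

```text
[[0.4262, -0.196, 0.11], [0.4339, -0.1431, 0.11], [0.4743, -0.2046, 0.11]]
0.053469165166193294 0.0488352641116656 81.74484586905369 79.93616821834843
centre [ 0.45405395 -0.17385461  0.11      ]
jaw 94.75917302132652 [ 0.47161184 -0.17817067  0.08396554]
[168. 107.  99. 103. 101.  99. 100.  94.  94.  97.  96.  97.  98.  95.
  96.]
[ 41.  38.  52.  56.  62.  54.  56.  57.  56.  60. 144. 165. 172. 172.
  97.  95.  95.  95.  99.  98.  95.  93.  98.  96.  99.  97.  95.  98.
  97.  99.  99.  99. 102.  94.  94.  99.  94.  95.  93.  98.  93.  96.
  92.  85.  59.  62.  66.  27.  33.  19.  28.  11. 111.]
```

```bash
python3 -m inch '[[-1,-0.006,0.001,0.002,-0.08],[-1,-0.014,0.002,0.002,-0.16],[-1,-0.0195,0.002,0.002,-0.24],[-1,-0.0195,0.002,-0.006,-0.24],[-1,-0.0195,0.002,-0.014,-0.24],[-1,-0.0195,0.002,-0.014,-0.24]]'
python3 -m inch '[[1,0,0,0,0],[1,0,0,0,0],[1,0,0,0,0],[1,0,0,0,0],[1,0,0,0,0],[1,0,0,0,0]]' 15
python3 - <<'E'
from h import *
s=robot.read_state();R=cv2.Rodrigues(s['orientation'])[0];print('jaw',np.degrees(np.arctan2(R[1,0],R[0,0])),s['wrist_torque'])
c,s=snap('wrist','w12.png');b=c['color'].astype(int)
for x in (295,328,360):print(b[210:310:4,x].mean(1).round().astype(int))
E
```

```text
t: 22.78
tool_pos: [0.4514, -0.1757, 0.0687]
orientation: [-1.269, -1.091, 1.093]
force: [-0.8, 0.2, -0.2]
opening: 0.0932
t: 23.52
tool_pos: [0.4516, -0.1756, 0.0689]
orientation: [-1.269, -1.091, 1.093]
force: [1.0, 2.1, 1.7]
opening: 0.0563
jaw 81.07243439264008 [ 0.51818541 -0.12744339  0.00941257]
[ 58  71 111 108 111 113 116 117 116 116 118 115 117 119 117 127 162 172
 176 175 176 175 181  70  75]
[ 94  65 111 116 119 118 120 115 115 115 115 117 117 114 121 119 140 168
 170 172 158  56  74  73  68]
[ 90  95 103 115 116 117 117 114 117 112 120 117 117 115 118 114 130 160
 167 177 175 173 176 166  68]
```

```bash
python3 - <<'E'
from h import *
for f,z,r in (('w12.png',.110,273.5),('w12.png',.135,292.)):
    p=px2z(f,[[328,r]],z)[0];d=np.load('pics/'+f+'.npz');R=cv2.Rodrigues(d['ori'])[0];print(R.T@(p-d['pos']))
E
python3 -m inch '[[1,0,0,0.01,0],[1,0,0,0.04,0],[1,0,0,0.1,0],[1,0,0,0.15,0],[1,0.02,-0.03,0.15,0],[1,0.05,-0.08,0.15,0],[1,0.08,-0.13,0.15,0],[1,0.098,-0.167,0.15,0]]' 15
python3 -m inch '[[1,0,0,0,0],[1,0,0,0,0],[1,0,0,0,0]]'
```

```text
[ 0.00051896 -0.0409104   0.02564424]
[ 0.00041928 -0.06588194  0.02954412]
t: 24.58
tool_pos: [0.5499, -0.3446, 0.2183]
orientation: [-1.269, -1.09, 1.093]
force: [1.0, 0.9, -3.8]
opening: 0.0557
t: 24.95
tool_pos: [0.5497, -0.3437, 0.2187]
orientation: [-1.268, -1.09, 1.093]
force: [-0.3, 1.0, -3.4]
opening: 0.056
```

```bash
python3 -m inch '[[1,-0.002,0.002,-0.02,0],[1,-0.002,0.002,-0.04,0],[1,-0.002,0.002,-0.055,0],[1,-0.002,0.002,-0.065,0],[1,-0.002,0.002,-0.07,0],[1,-0.002,0.002,-0.07,0]]'
python3 -m inch '[[1,0,0,-0.001,0],[1,0,0,-0.002,0],[1,0,0,-0.003,0],[1,0,0,-0.004,0],[1,0,0,-0.005,0],[1,0,0,-0.006,0],[1,0,0,-0.007,0],[1,0,0,-0.008,0]]'
python3 -m inch '[[1,0,0,-0.001,0],[1,0,0,-0.002,0],[1,0,0,-0.003,0],[1,0,0,-0.004,0],[1,0,0,-0.004,0]]'
```

```text
t: 25.7
tool_pos: [0.5477, -0.3417, 0.1484]
orientation: [-1.268, -1.09, 1.093]
force: [0.4, 0.1, -2.9]
opening: 0.0559
t: 26.7
tool_pos: [0.5477, -0.3418, 0.1406]
orientation: [-1.268, -1.09, 1.093]
force: [-0.2, 0.1, -2.8]
opening: 0.0561
t: 27.32
tool_pos: [0.5478, -0.3418, 0.1366]
orientation: [-1.268, -1.091, 1.093]
force: [-1.7, 0.9, -0.2]
opening: 0.0561
```

```bash
python3 -m inch '[[1,0,0,-0.001,0],[1,0,0,-0.002,0],[1,0,0,-0.0025,0],[1,0,0,-0.0025,0]]'
python3 -m inch '[[1,0,0,0,0],[1,0,0,0,0]]' 3
python3 -m inch '[[0.1,0,0,0,0],[0,0,0,0,0],[-0.3,0,0,0,0],[-1,0,0,0,0],[-1,0,0,0,0],[-1,0,0,0,0],[-1,0,0,0,0]]'
```

```text
t: 27.82
tool_pos: [0.5478, -0.3418, 0.1342]
orientation: [-1.268, -1.091, 1.093]
force: [-1.3, 1.4, 0.8]
opening: 0.0561
t: 28.08
tool_pos: [0.5478, -0.3418, 0.1343]
orientation: [-1.269, -1.091, 1.093]
force: [-1.4, 1.7, 1.2]
opening: 0.0561
t: 28.95
tool_pos: [0.5478, -0.3418, 0.1342]
orientation: [-1.269, -1.091, 1.093]
force: [0.4, 0.5, -1.4]
opening: 0.0921
```

```bash
python3 -m inch '[[-1,0,0,0.02,0],[-1,0,0,0.06,0],[-1,0,0,0.12,0],[-1,0,0,0.18,0],[-1,0,0,0.22,0],[-1,0,0,0.22,0]]'
python3 - <<'E'
from h import *
c,s=snap('wrist','w13.png');t,_=snap('side','side13.png')
cv2.imwrite('pics/w13b.png',np.hstack([cv2.resize(c['color'][100:290,230:420,::-1],(420,420),interpolation=2),cv2.resize(t['color'][80:400,160:440,::-1],(370,420))]))
E
```

```text
t: 29.7
tool_pos: [0.5491, -0.3427, 0.3616]
orientation: [-1.279, -1.094, 1.093]
force: [-0.4, -0.1, -0.5]
opening: 0.0931
```

View pics/w13b.png

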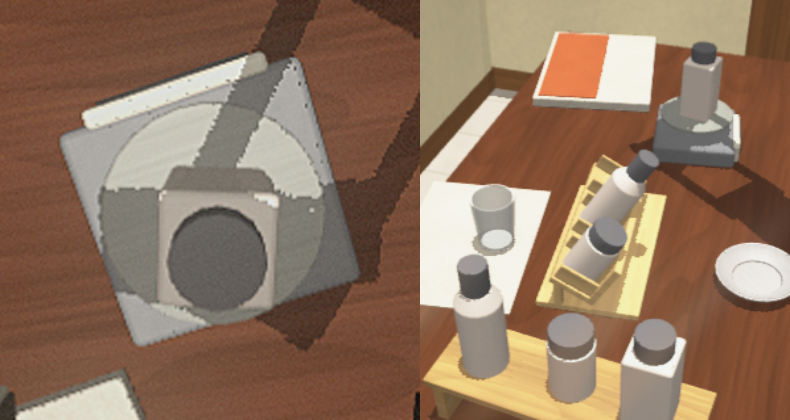

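The full canister stands upright on the pan: lid at crop (217,259), pan circle about x 101–326, y 102–325. The three empties stand upright on the riser, and the other containers, dish and tub look unchanged. I'll check the centring in numbers.

```bash
python3 - <<'E'
from h import *
l=px2z('w13.png',[[328.2,217.2]],.2003)[0];p=px2z('w13.png',[[326.6,196.6]],.0653)[0];print(l,p,l-p)
E
```

```text
[ 0.54780241 -0.34091384  0.2003    ] [ 0.55027679 -0.34278068  0.0653    ] [-0.00247438  0.00186684  0.135     ]
```

```bash
python3 -c "from plant import robot;print(robot.close_job())"
```

```text
the job is handed in; nothing more can be done
None
```

The job is done and handed in at about 30 s of the 64 s. The empty canister stands upright on the free place of the riser, and the full canister stands upright on the scale pan.

- **Empty canister:** I took it off the scale and set it on the riser first. It touched down with about 9 N on the riser.
- **Full canister:** I lifted it from the rack's right bay, but it stayed leaning in the grip, and easing the grip only brought it to about 17–20°. I set its lower edge on bare table and let it right itself there. On release it stood up but twisted about 14°, so I gripped it again square to its faces and carried it to the pan.
- **Placing on the pan:** I lowered it in roughly 1 mm steps until the pan carried the weight. The wrist showed about 1 N of push beyond the weight before I let go.

**Last checks:** the final pictures showed both canisters upright, and the full one about 3 mm from the pan centre, close to the camera error of about 2 mm. The bottle, jar, dish and tub looked unmoved by eye; I did not measure them. The gripper was open about 16 cm above the container. One intermediate fit, the grip height while the canister was leaning, disagreed with the expected value by about 15 mm. I took that as a misread edge and did not rely on it.

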